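# Crimp a round badge in the hand press

### The job

Take the round badge from the sloping tray and seat it face up, flat on the bottom of the round die of the badge press, then swing that die in until it stops under the ram. Pull the press lever all the way down to its stop to crimp the badge, bring it back up and let go. Leave the badge in its die under the ram, and do not disturb the square badges, the tumbler or the paper cup.

Things in the scene. Friction and masses are not known exactly. Their poses are not given: they have to be found in the camera images.
- round_badge: Round badge blank: teal printed tin front with a yellow ring over a white plastic back, 50 mm across, 12 mm thick, about 35 g, rigid; bottom edge bevelled 2 mm, top edge 1.5 mm. Origin: centre of its underside; z out of the printed face. Starts printed face up on the sloping tray, resting near its lip, in any of its three places, at least 40 mm from the next badge.
- red_square_badge: Red and white square badge blank, 44 x 44 x 12 mm, origin at the centre of its underside. On the same tray; leave it.
- green_square_badge: Green and cream square badge blank, 44 x 44 x 12 mm, origin at the centre of its underside. On the same tray; leave it.
- tray: Fixed wooden tray, 300 mm along its y, 100 mm along its x. Its board slopes 30 degrees, rising to its +x from 15 to 70 mm above the table; board normal (-0.5, 0, 0.866) in its frame. The lip on the lower edge stands 6 mm above the board. Origin: on the table under the board's middle. It faces the robot's left: yaw about -1.4. Three badge places in a row along y, 90 mm apart.
- press: Fixed blue badge press, its front is its -x. Origin: on the table on the die table's pivot axis. Base 200 x 110 mm, top 24 mm high; column 44 mm wide at x 27 to 63 mm; head 40 mm wide, 120 to 152 mm high, from the column to the ram at x = -90 mm. The raised ram is 50 mm across, underside 101 mm high; it comes down 44.5 mm with the lever and then just meets a seated badge. Raised lever 348 mm high.
- round_die (a point): Centre of the cavity floor of the round die, a brass cup 71 mm across, 90 mm from the pivot; floor 44 mm above the table. Cavity 5 mm deep: 52.5 mm bore, its top 2 mm flared to 56 mm; a seated badge stands 7 mm proud of the rim. z up; x points to the pivot. (The aluminium die with a 46 mm square cavity is for square badges.)
- die_table (a joint): Swing of the die table, rad. 0: round die under the ram, at a hard stop. Grows as the round die swings out to the press's -y side (anticlockwise from above), up to 1.4; starts at 1.15 to 1.38. Light friction (1 N at the knob); stays where left.
- die_knob (a point): On the axis of the upright black knob at the outer end of the round die's arm: a plain post 18 mm in diameter, 34 mm tall, top 70 mm above the table; this point 14 mm below the top. 172 mm from the pivot, 82 mm from the round die's centre. (The square die's arm has a like knob, 1.4 rad clockwise from this one.)
- die_hinge (a point): A point on the vertical pivot axis of the die table, 36 mm above the table.
- lever (a joint): Press lever, rad. 0: raised, leaning 5 degrees back (to the press's +x) from upright; grows as it is pulled to the press's -x and down, to a hard stop at 1.658, level. Hinge axis: the press's y, through lever_hinge. A spring raises it again when let go: 4 to 6 N at the grip. Drives the ram.
- lever_grip (a point): Middle of the lever's wooden grip, on its axis: a freely revolving sleeve 24 mm in diameter and 78 mm long, lying crosswise (along the press's y) at the end of the lever, to its +y side. 170 mm from the hinge axis and 51 mm to the +y side of the 13 mm steel lever arm.
- lever_hinge (a point): Middle of the lever's hinge, on the press head 166 mm above the table.
- tumbler: Dark steel travel tumbler, 84 mm across, 176 mm tall, origin under its centre; bystander.
- paper_cup: White paper cup with grey lid, 86 mm across, 110 mm tall, origin under its centre; bystander.

How it is judged:
By the outcome, as a careful person would: the job done as asked, in the order asked, and still so for the second after the job is handed in, with the robot touching nothing.
It also fails if it takes over 72 s, if anything falls off the work surface, if the arm or the gripper's body presses on something with over 40 N, if the wrist force passes 120 N, or if a joint passes its speed limit or range.

### The arm

A 6-joint arm with a two-finger parallel gripper is mounted at the origin on the work surface. World frame = base frame: x ahead of the robot, y to its left, z up, the work surface at z = 0. Lengths are in m, angles in degrees, forces in N, time in s.
With the tool pointing down it reaches from about 0.3 to 1 m from the base axis. Payload 5.1 kg.
Tool frame: the origin (TCP) lies between the finger pads; the fingertips stand 25 mm ahead of it and the grasp point (between the pads) lies 6 mm ahead of it; z points along the fingers, y is the line along which they close (so a half turn about z gives the same grasp; the last joint's range is limited). The gripper opens to 95 mm and grips with 3 to 60 N. Pads are 20 mm wide; open, the fingers measure 119 mm over their backs; the gripper's body (75 mm by 180 mm) begins 59 mm behind the grasp point.
Start: joints at [63.048, 7.093, 94.555, -0, 78.352, -4.733], TCP at [0.246, 0.602, 0.24] pointing down, gripper open.
Joint ranges: [-149.61, 149.61], [-58.7, 133.49], [1.44, 155.28], [-77.14, 257.14], [18.33, 153.61], [-166.67, 166.67]. Speed limits (degrees/s): [147.25, 147.25, 180, 180, 180, 180].

### API

Orientations are given as [roll, pitch, yaw] about the fixed x, y, z axes, in that order (R = Rz(yaw) Ry(pitch) Rx(roll)).
In Python, from station import robot, vision, job_done, nets gives the robot as it stands. The module is installed in compiled form; this text tells all that it offers.
- The arm moves only by the tool arm_command, never from a script. Its argument "increments" is a list that holds one entry, the list of rows, each a list of 4 numbers: the shift along the tool's x, y, z in m, then the turn about the tool's z in rad. A call has 1 to 5 rows; each row is the pose to reach, as a shift and turn from the pose commanded when the call began, along the tool's axes at that moment; what a row does not reach only later rows make up. A row lasts 1/8 s, in which the tool goes at most 62.5 mm and 10.7 degrees, less where a joint would pass 70% of its speed; a pose out of reach is approached as far as the arm can. A call with a gripper value outside its range is refused whole. "hand" is the opening, from 0 (shut) to 1 (fully open), set as the call begins (left out, the last holds). The fingers move at their own pace and stop on an object; the grip force is fixed at half the most. Time passes only in rows, so rows that repeat a pose let the fingers close. It gives the time, the measured TCP pose, the force, the opening and the grip force at its end, in the units of the state.
- robot.sense(): the state, without advancing time (a new reading comes with each control period).
- vision.grab_frame(name): name is "scene" or "side" or "wrist"; returns (picture, depth): 384x512x3 uint8, red, green, blue; 384x512 float32, m along the optical axis (not along the pixel's ray), 0 where there is no reading.
- vision.camera_info(name): a dict with "camera_matrix" (3x3 intrinsics, pixels), "R" (3x3) and "t" (3): a world point X has camera coordinates R X + t. Camera axes: x right, y down, z forward; pixel columns grow to the right and rows downward; lengths in m; the calibration is good to about 2 mm. A picture is of the moment at which its call begins: read the wrist's pose just before it. camera_info takes no time and is no camera call; for the wrist camera it gives the pose at the moment of the call.
- job_done(): hands the job in; it is judged then, once.
Trained networks look in the newest picture that a camera, given by its name, has taken for a name from the list of things; names that differ only in an ending like _2 or _b are one class to them, and where a whole thing is asked for, a point or a joint stands for the part that bears it (a point fixed in the world has none). Each returns a list of dicts, best first, with "conf" (0 to 1); they miss things now and then, are a little off and sometimes report something else, mostly with a low value. They report only what shows in the picture. A call takes as long as a camera call.
- nets.find_in(camera, target): "pixel" ([row, column] in pixels, amid what is visible of it).
- nets.silhouettes(camera, target): "region" (384x512 bool, what is visible of it) and "pixel" ([row, column] in pixels, amid what is visible of it).
- nets.landmark_of(camera, target): "pixel" ([row, column] in pixels: a listed point, or the origin of a listed thing).
The state is a dict: "time": time; "joint_pos": joint angles; "qvel": joint speeds; "effort": joint torques, N m; "tool_pos": TCP position; "ee_rot": TCP orientation; "force": force on the tool from outside, world axes, zero at the start; "ft_torque": the same for the moment, N m; "grip_width": finger opening in m; "gripper_force": force on a finger pad.
Only numpy, scipy, OpenCV 4.12 (cv2) and the standard library are available. Lean on these libraries where they do the work, as an engineer would, in place of code of your own. Each camera call takes 0.05 s, during which the arm holds its last target. There are 200 camera calls.

## Working session

There is one attempt and no reset: what is moved stays moved. The work goes in short steps, Python scripts to look and compute and a tool call to move; the robot and the scene stay as the last step left them, time stands still between calls to the robot, and variables do not carry over. Pictures are saved under pics/ and viewed, at most 10 in all, crops included, and the job is handed in when it is done.

Besides the shell and the picture viewer there is one more tool, called after "Emit:" as a command line: name --argument value ..., lists and objects as JSON in quotes. arm_command: Moves the arm, as the interface text tells. Its arguments: {"type":"object","properties":{"increments":{"type":"array"},"hand":{"type":"number"}},"required":["increments"]}

```bash
mkdir -p pics
cat > h.py <<'E'
import numpy as np, cv2
from station import robot, vision, nets
def grab(c):
    info=vision.camera_info(c); p,d=vision.grab_frame(c); return p,d,info
def world(px,z,info):
    K=np.array(info["camera_matrix"]);R=np.array(info["R"]);t=np.array(info["t"])
    r,c=px; return R.T@(np.linalg.inv(K)@[c,r,1]*z-t)
def at_height(px,h,info):
    K=np.array(info["camera_matrix"]);R=np.array(info["R"]);t=np.array(info["t"])
    C=-R.T@t; v=R.T@np.linalg.inv(K)@[px[1],px[0],1]; return C+v*(h-C[2])/v[2]
def proj(X,info):
    K=np.array(info["camera_matrix"]);p=K@(np.array(info["R"])@X+np.array(info["t"])); return p[1]/p[2],p[0]/p[2]
def dep(px,d):
    r,c=map(int,np.round(px)); w=d[max(r-2,0):r+3,max(c-2,0):c+3]; w=w[w>0]; return np.median(w) if len(w) else 0
E
cat > a.py <<'E'
from h import *
np.set_printoptions(precision=4,suppress=True)
for c in ["scene","side","wrist"]:
    p,d,i=grab(c); cv2.imwrite(f"pics/{c}0.png",p[:,:,::-1]); np.savez(f"{c}0.npz",p=p,d=d,R=i["R"],t=i["t"],camera_matrix=i["camera_matrix"])
    for n in ["round_badge","round_die","die_knob","die_hinge","lever_grip","lever_hinge","press","tray","tumbler","paper_cup"]:
        for o in nets.landmark_of(c,n)[:2]:
            px=o["pixel"]; z=dep(px,d) if 0<=px[0]<384 and 0<=px[1]<512 else 0
            print(c,n,round(o["conf"],2),np.round(px,1),world(px,z,i) if z else None)
print(robot.sense())
im=[cv2.imread(f"pics/{c}0.png") for c in("scene","side","wrist")]
E
python3 a.py
```

```text
scene round_badge 0.61 [263.7 167.9] [ 0.6554 -0.2608  0.046 ]
scene round_die 0.8 [236.3 247.5] [0.6353 0.0189 0.0434]
scene die_knob 0.91 [238.6 225. ] [ 0.6272 -0.0586  0.0555]
scene die_hinge 0.87 [235.6 278.4] [0.7112 0.1002 0.1269]
scene lever_grip 0.83 [162.9 290.2] [0.6048 0.1645 0.3429]
scene lever_grip 0.48 [249.7 151.2] [ 0.5861 -0.3044  0.0451]
scene lever_hinge 0.74 [202.6 265.3] [0.6019 0.0921 0.1676]
scene press 0.62 [241.6 273.5] [0.6903 0.094  0.0575]
scene press 0.6 [263.9 167.8] [ 0.6558 -0.2613  0.0456]
scene tray 0.93 [250.9 152. ] [ 0.5912 -0.3027  0.0447]
scene paper_cup 0.76 [185.2 325.5] [0.491  0.3832 0.0117]
scene paper_cup 0.69 [198.  267.9] [0.5939 0.1036 0.178 ]
side round_badge 0.5 [332.7 328.2] [ 0.6375 -0.2817  0.0507]
side round_die 0.7 [248.9 286.8] [0.6331 0.0165 0.0449]
side die_knob 0.94 [260.8 292.2] [ 0.6237 -0.0545  0.0688]
side die_knob 0.3 [194.7 209.2] [0.4553 0.3553 0.0309]
side die_hinge 0.86 [231.4 288.6] [0.6668 0.0974 0.0365]
side lever_grip 0.86 [139.6 267.6] [0.6004 0.1495 0.3471]
side lever_hinge 0.63 [198.7 264.1] [0.5817 0.1    0.1809]
side lever_hinge 0.18 [228.4 285.4] [0.656  0.0997 0.0495]
side press 0.85 [237.1 281.1] [0.6376 0.0832 0.0312]
side tray 0.81 [361.6 300.5] [ 0.5461 -0.3372  0.0555]
side paper_cup 0.85 [193.7 210.3] [0.4592 0.3534 0.036 ]
wrist paper_cup 0.49 [363.6 168.3] [0.2147 0.5964 0.3291]
{'time': 1.65, 'joint_pos': array([63.0467,  7.0961, 94.5535,  0.0001, 78.3518, -4.733 ]), 'qvel': array([ 0.0915, -0.0644,  0.0454, -0.0126, -0.1566, -0.0123]), 'effort': array([  0.0009, -41.7575, -36.0215,   0.0776,   0.0429,   0.    ]), 'tool_pos': array([0.2458, 0.6017, 0.2396]), 'ee_rot': array([-179.9985,   -0.0002,  157.7797]), 'force': array([ 1.7704, -0.9615,  0.0592]), 'ft_torque': array([ 0.0011,  0.007 , -0.0113]), 'gripper_force': 0.0, 'grip_width': 0.09516637175310458}
```

```bash
ls pics
```

```text
scene0.png
side0.png
wrist0.png
```

View pics/scene0.png

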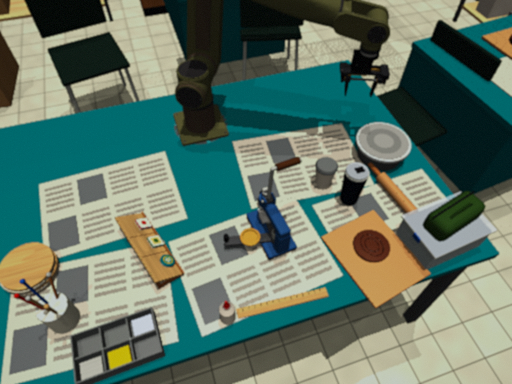

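View pics/side0.png

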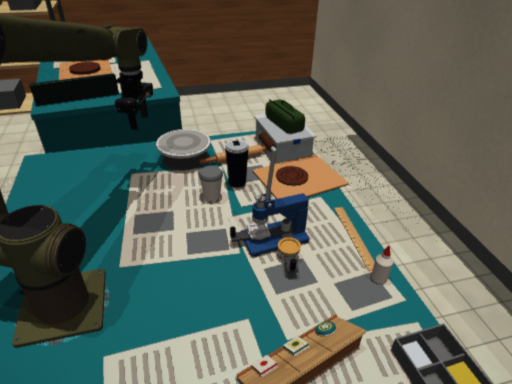

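Scene: press with brass die near (236,248), knob (238,225), raised lever grip (163,290), badge at the tray's right end (262,167). Side: badge (328,328), die (245,288), cup (184,210), tumbler (165,237). Now triangulate.

```bash
cat > b.py <<'E'
from h import *
from scipy.optimize import least_squares
np.set_printoptions(precision=4,suppress=True)
L={c:dict(np.load(f"{c}0.npz")) for c in("scene","side")}
P={"badge":((263.7,167.9),(332.7,328.2)),"die":((236.3,247.5),(248.9,286.8)),"knob":((238.6,225.),(260.8,292.2)),"hinge":((235.6,278.4),(231.4,288.6)),
"grip":((162.9,290.2),(139.6,267.6)),"lhinge":((202.6,265.3),(198.7,264.1)),"press":((241.6,273.5),(237.1,281.1)),"tray":((250.9,152),(361.6,300.5))}
for n,(a,b) in P.items():
    f=lambda X:np.r_[np.subtract(proj(X,L["scene"]),a),np.subtract(proj(X,L["side"]),b)]
    s=least_squares(f,[.6,0,.05]); print(n,s.x,np.round(s.fun,1))
for c in L: print(c,-L[c]["R"].T@L[c]["t"], L[c]["camera_matrix"][0,0])
E
python3 b.py
```

```text
badge [ 0.6465 -0.265   0.0253] [ 0.9 -0.7 -0.5 -0.7]
die [0.6343 0.0193 0.0418] [-0.  0.  0.  0.]
knob [ 0.6273 -0.0548  0.0641] [-1.6  0.9  1.   1.1]
hinge [0.6667 0.1163 0.0287] [ 2.8 -1.5 -2.  -2.1]
grip [0.6041 0.1645 0.3398] [ 0.5 -0.2 -0.4 -0.3]
lhinge [0.5902 0.102  0.1683] [-3.6  1.7  2.6  2.5]
press [ 0.653   0.1131 -0.004 ] [-1.5  0.8  1.   1.1]
tray [ 0.5626 -0.3072 -0.0019] [-0.1  0.1  0.1  0.1]
scene [ 1.3113 -0.1802  1.2291] 396.7091383405065
side [ 0.3114 -0.7695  0.8784] 393.1345642530812
```

Create to.py:
```python
import sys,numpy as np
from station import robot
s=robot.sense(); P=s["tool_pos"]; y=s["ee_rot"][2]
print("t",s["time"],"P",np.round(P,4),"yaw",round(y,2),"F",np.round(s["force"],1),"w",round(s["grip_width"],4))
a=list(map(float,sys.argv[1:]))
for k in range(0,len(a),4):
    d=np.array(a[k:k+3])-P; c,n=np.cos(np.radians(y)),np.sin(np.radians(y))
    th=-((a[k+3]-y+180)%360-180)
    print(np.round([c*d[0]+n*d[1],n*d[0]-c*d[1],-d[2],np.radians(th)],4), "rows",round(max(np.linalg.norm(d)/.0625,abs(th)/10.7),1))
```

```text
(no output)
```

Emit:
arm_command --increments '[[[-0.025,-0.032,-0.004,0.1],[-0.06,-0.077,-0.01,0.25],[-0.097,-0.124,-0.015,0.4],[-0.134,-0.171,-0.02,0.55],[-0.171,-0.218,-0.02,0.7]]]' --hand 1

```text
time: 2.28
tool_pos: [0.3221, 0.3337, 0.2605]
ee_rot: [179.9, -0.0, 117.4]
force: [1.1, 0.5, -0.2]
grip_width: 0.095
gripper_force: 0.0
```

```bash
python3 to.py 0.37 0.2 0.26 99.8 0.40 -0.05 0.26 99.8 0.62 -0.25 .24 99.8
```

```text
t 2.275 P [0.3221 0.3337 0.2605] yaw 117.43 F [ 1.1  0.5 -0.2] w 0.095
[-0.1407 -0.019   0.0005  0.3077] rows 2.3
[-0.3765 -0.1076  0.0005  0.3077] rows 6.3
[-0.6553 -0.0044  0.0205  0.3077] rows 10.5
```

Emit:
arm_command --increments '[[[-0.058,-0.01,0,0.08],[-0.118,-0.02,0,0.16],[-0.177,-0.04,0,0.24],[-0.236,-0.062,0,0.308],[-0.295,-0.082,0,0.308]]]'

```text
time: 2.9
tool_pos: [0.3859, 0.0343, 0.2601]
ee_rot: [179.9, 0.0, 100.0]
force: [0.5, 0.1, -0.5]
grip_width: 0.0954
gripper_force: 0.0
```

```bash
python3 to.py 0.48 -0.16 0.26 99.8 0.62 -0.25 .26 99.8
```

```text
t 2.9 P [0.3859 0.0343 0.2601] yaw 100.03 F [ 0.5  0.1 -0.5] w 0.0954
[-2.077e-01  5.880e-02  1.000e-04  3.900e-03] rows 3.5
[-3.207e-01  1.810e-01  1.000e-04  3.900e-03] rows 5.9
```

Emit:
arm_command --increments '[[[-0.055,0.02,0,0],[-0.11,0.045,0,0],[-0.165,0.07,0,0],[-0.215,0.1,0,0],[-0.26,0.13,0,0]]]'

```text
time: 3.52
tool_pos: [0.5603, -0.1993, 0.2597]
ee_rot: [180.0, 0.0, 100.0]
force: [0.3, 0.8, -0.5]
grip_width: 0.0951
gripper_force: 0.0
```

Emit:
arm_command --increments '[[[-0.025,0.02,0,0],[-0.05,0.04,0,0],[-0.06,0.05,0,0],[-0.06,0.05,0,0],[-0.06,0.05,0,0]]]'

```text
time: 4.15
tool_pos: [0.6185, -0.2468, 0.2598]
ee_rot: [-180.0, -0.0, 100.1]
force: [-0.3, 0.4, -0.4]
grip_width: 0.0949
gripper_force: 0.0
```

```bash
cat > look.py <<'E'
from h import *
import sys
np.set_printoptions(precision=4,suppress=True)
tag=sys.argv[1]
s=robot.sense(); print(s["time"],s["tool_pos"],s["ee_rot"])
p,d,i=grab("wrist"); cv2.imwrite(f"pics/{tag}.png",p[:,:,::-1]); np.savez(f"{tag}.npz",p=p,d=d,R=i["R"],t=i["t"],camera_matrix=i["camera_matrix"])
print("cam",-np.array(i["R"]).T@i["t"])
for n in sys.argv[2:]:
    for o in nets.landmark_of("wrist",n)[:2]:
        px=o["pixel"]; z=dep(px,d) if 0<=px[0]<384 and 0<=px[1]<512 else 0
        print(n,round(o["conf"],2),np.round(px,1),world(px,z,i) if z else None)
E
python3 look.py w1 round_badge red_square_badge green_square_badge tray round_die die_knob
```

```text
4.15 [ 0.6185 -0.2468  0.2598] [-179.9838   -0.0192  100.0554]
cam [ 0.6037 -0.1688  0.4049]
round_badge 0.9 [184.3 265.4] [ 0.6368 -0.2595  0.0453]
green_square_badge 0.69 [189.7 191.3] [ 0.5547 -0.2816  0.0418]
tray 0.97 [198.9 197.2] [ 0.5634 -0.2895  0.0473]
```

View pics/w1.png

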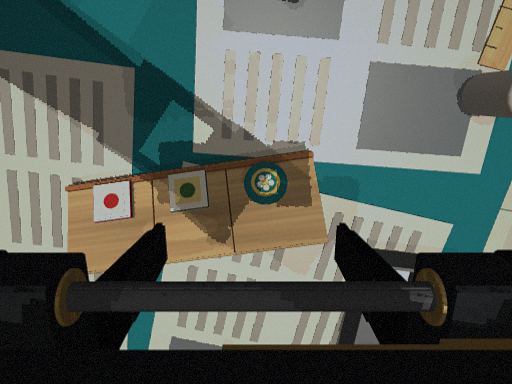

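```bash
cat > c.py <<'E'
from h import *
np.set_printoptions(precision=4,suppress=True)
D=dict(np.load("w1.npz")); d=D["d"]
vision.grab_frame("wrist")
for n in ["round_badge","green_square_badge","red_square_badge"]:
    for o in nets.silhouettes("wrist",n)[:1]:
        m=np.array(o["region"]).astype(np.uint8); (cx,cy),(w,h),a=cv2.minAreaRect(cv2.findNonZero(m))
        me=cv2.erode(m,np.ones((5,5)))>0; rr,cc=np.nonzero(me&(d>0))
        X=np.array([world((r,c),d[r,c],D) for r,c in zip(rr,cc)])
        X=X[abs(X[:,2]-np.median(X[:,2]))<.02]
        A=np.c_[X[:,:2],np.ones(len(X))]; q=np.linalg.lstsq(A,X[:,2],rcond=None)[0]
        print(n,round(o["conf"],2),m.sum(),(cx,cy,w,h,a),"mean",X.mean(0),"mid",(X.min(0)+X.max(0))/2,"ext",np.ptp(X,axis=0),"grad",q[:2],"nz res",np.std(A@q-X[:,2]))
E
python3 c.py
```

```text
round_badge 0.85 1399 (264.5, 182.5, 41.0, 41.0, 90.0) mean [ 0.636  -0.2576  0.043 ] mid [ 0.6356 -0.258   0.0424] ext [0.0416 0.0386 0.024 ] grad [ 0.18   -0.5419] nz res 0.0009344912292859939
green_square_badge 0.6 1573 (187.7821807861328, 190.32177734375, 40.199501037597656, 40.099998474121094, 84.2894058227539) mean [ 0.551  -0.2831  0.0413] mid [ 0.5513 -0.2831  0.0407] ext [0.0486 0.0449 0.0229] grad [ 0.1822 -0.5419] nz res 0.0008723058697994882
red_square_badge 0.9 1480 (112.5, 200.5, 41.0, 39.0, 90.0) mean [ 0.4666 -0.3109  0.0412] mid [ 0.4661 -0.3108  0.0407] ext [0.049  0.0429 0.023 ] grad [ 0.1754 -0.5496] nz res 0.0009679900677068534
```

The wrist picture shows the badge at (182,265), lip toward the picture's top, green square at (190,188), red at (200,112). Tray slope and tilt check out (30°); row direction ≈ 17.8°.

```bash
python3 to.py 0.6345 -0.2531 0.10 107.8 0.6345 -0.2531 0.0615 107.8
```

```text
t 4.7 P [ 0.619  -0.2476  0.2597] yaw 100.03 F [ 0.1 -0.4 -0.4] w 0.095
[-0.0081  0.0143  0.1597 -0.1357] rows 2.6
[-0.0081  0.0143  0.1982 -0.1357] rows 3.2
```

Emit:
arm_command --increments '[[[-0.003,0.005,0.04,-0.06],[-0.008,0.014,0.1,-0.136],[-0.008,0.014,0.15,-0.136],[-0.008,0.014,0.17,-0.136],[-0.008,0.014,0.18,-0.136]]]' --hand 0.78

```text
time: 5.32
tool_pos: [0.6342, -0.2531, 0.0793]
ee_rot: [-180.0, -0.0, 107.8]
force: [0.0, -0.5, 0.6]
grip_width: 0.0744
gripper_force: 0.0
```

```bash
python3 to.py 0.6345 -0.2531 0.0615 107.8; python3 look.py w2 round_badge; python3 c.py | head -1
```

```text
t 5.325 P [ 0.6342 -0.2531  0.0793] yaw 107.81 F [ 0.  -0.5  0.6] w 0.0744
[-0.0001  0.0003  0.0178  0.0002] rows 0.3
5.325 [ 0.6342 -0.2531  0.0793] [-179.9857   -0.0136  107.814 ]
cam [ 0.6092 -0.1776  0.2244]
round_badge 0.76 [245.7 255.6] [ 0.6382 -0.2581  0.0443]
round_badge 0.98 5119 (252.0, 240.5, 79.0, 80.0, 90.0) mean [ 0.6296 -0.3132  0.0579] mid [ 0.6332 -0.3155  0.0559] ext [0.0861 0.062  0.0306] grad [ 0.1776 -0.5416] nz res 0.0010264660662882268
```

View pics/w2.png

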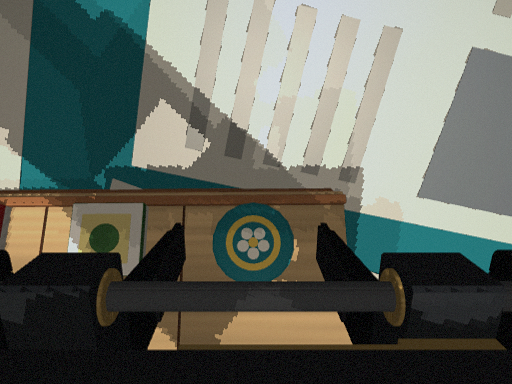

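Badge at (240,252), centred between fingers (182 and 320), gripper square to the tray. Descend.

Emit:
arm_command --increments '[[[0,0,0.007,0],[0,0,0.012,0],[0,0,0.015,0],[0,0,0.0165,0],[0,0,0.0175,0]]]'

```text
time: 6.25
tool_pos: [0.6342, -0.2531, 0.062]
ee_rot: [-180.0, -0.0, 107.8]
force: [-1.8, 0.2, -1.3]
grip_width: 0.0742
gripper_force: 0.0
```

No contact. Close.

Emit:
arm_command --increments '[[[0,0,0,0],[0,0,0,0],[0,0,0,0],[0,0,0,0]]]' --hand 0

```text
time: 6.75
tool_pos: [0.6343, -0.2531, 0.0624]
ee_rot: [180.0, 0.0, 107.8]
force: [1.0, -0.2, -0.4]
grip_width: 0.0481
gripper_force: 30.0
```

Emit:
arm_command --increments '[[[0,0,-0.004,0],[0,0,-0.012,0],[0,0,-0.03,0],[0,0,-0.06,0],[0,0,-0.1,0]]]'

```text
time: 7.38
tool_pos: [0.6337, -0.2528, 0.1634]
ee_rot: [-180.0, -0.0, 107.8]
force: [-0.4, -0.8, -0.0]
grip_width: 0.0485
gripper_force: 30.0
```

```bash
python3 look.py w3; python3 to.py 0.62 -0.05 0.26 80 0.634 -.06 .26 80
```

```text
7.375 [ 0.6337 -0.2528  0.1634] [-179.9579   -0.0427  107.8146]
cam [ 0.6087 -0.1773  0.3086]
t 7.425 P [ 0.6371 -0.2544  0.1716] yaw 107.82 F [ 3.2 -1.6  3.9] w 0.0484
[ 0.1998  0.0463 -0.0884  0.4856] rows 3.6
[ 0.186   0.0566 -0.0884  0.4856] rows 3.4
```

View pics/w3.png

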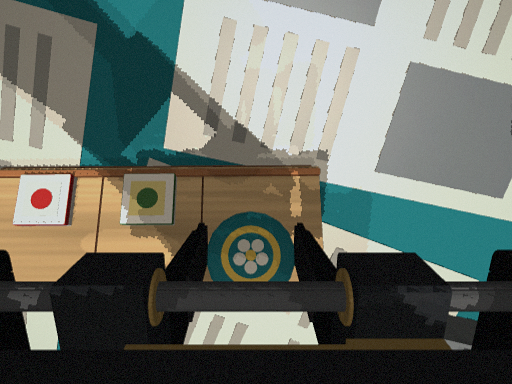

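The badge is lifted between the fingers at (257,250); both squares undisturbed. Measure its tilt in the grip.

```bash
cat > held.py <<'E'
from h import *
np.set_printoptions(precision=4,suppress=True)
s=robot.sense(); P=s["tool_pos"];y=np.radians(s["ee_rot"][2])
p,d,D=grab("wrist")
o=nets.silhouettes("wrist","round_badge")[0]; m=np.array(o["region"]).astype(np.uint8)
me=cv2.erode(m,np.ones((5,5)))>0; rr,cc=np.nonzero(me&(d>0))
X=np.array([world((r,c),d[r,c],D) for r,c in zip(rr,cc)])-P
T=np.c_[X[:,0]*np.cos(y)+X[:,1]*np.sin(y),X[:,0]*np.sin(y)-X[:,1]*np.cos(y),-X[:,2]]
T=T[abs(T[:,2]-np.median(T[:,2]))<.02]
A=np.c_[T[:,:2],np.ones(len(T))]; q=np.linalg.lstsq(A,T[:,2],rcond=None)[0]; r=abs(A@q-T[:,2])<.003
A,T=A[r],T[r]; q=np.linalg.lstsq(A,T[:,2],rcond=None)[0]
print(P,o["conf"],m.sum(),"bbox",cv2.boundingRect(cv2.findNonZero(m)),"tool-frame mean",T.mean(0),"mid",(T.min(0)+T.max(0))/2,"ext",np.ptp(T,axis=0),"slope deg (x,y)",np.degrees(np.arctan(q[:2])),np.std(A@q-T[:,2]))
E
python3 held.py
```

```text
[ 0.6371 -0.2544  0.1716] 0.97 5242 bbox (207, 211, 88, 71) tool-frame mean [-0.0018 -0.0007  0.0213] mid [-0.0004 -0.0006  0.0229] ext [0.0321 0.0459 0.0213] slope deg (x,y) [30.7826 -0.6279] 0.0008772498013547748
```

```bash
cat >> held.py <<'E'
ct=max(cv2.findContours(m,cv2.RETR_EXTERNAL,cv2.CHAIN_APPROX_NONE)[0],key=len)[:,0,:]
ct=ct[(ct[:,1]<275)]
Rt=np.array([[np.cos(y),np.sin(y),0],[np.sin(y),-np.cos(y),0],[0,0,-1]])
C=Rt@(world((0,0),0,D)-P); B=[]
for c,r_ in ct:
    v=Rt@(world((r_,c),1,D)-P)-C; k=(q[0]*C[0]+q[1]*C[1]+q[2]-C[2])/(v[2]-q[0]*v[0]-q[1]*v[1]); B.append(C+k*v)
B=np.array(B); cs=1/np.hypot(1,q[0]); u=B[:,0]/cs; w=B[:,1]
sol=np.linalg.lstsq(np.c_[2*u,2*w,np.ones(len(u))],u*u+w*w,rcond=None)[0]
print("centre tool x,y",sol[0]*cs,sol[1],"z",q[0]*sol[0]*cs+q[1]*sol[1]+q[2],"R",np.sqrt(sol[2]+sol[0]**2+sol[1]**2))
E
python3 held.py|tail -1
```

```text
centre tool x,y -0.004000191464654495 -0.000643560838327274 z 0.01992907732354558 R 0.023850497605225476
```

Emit:
arm_command --increments '[[[0.025,0.008,-0.02,0.1],[0.07,0.022,-0.05,0.22],[0.12,0.037,-0.088,0.34],[0.165,0.05,-0.088,0.45],[0.186,0.057,-0.088,0.4856]]]'

```text
time: 8.25
tool_pos: [0.6308, -0.056, 0.2492]
ee_rot: [-179.9, -0.0, 80.0]
force: [0.3, -0.1, -0.2]
grip_width: 0.0485
gripper_force: 30.0
```

Emit:
arm_command --increments '[[[0,0,0,0],[0,0,0,0]]]'

```text
time: 8.5
tool_pos: [0.6311, -0.0591, 0.2488]
ee_rot: [-179.9, 0.0, 80.0]
force: [-0.1, -0.3, -0.5]
grip_width: 0.0483
gripper_force: 30.0
```

```bash
python3 look.py w4 round_die die_knob die_hinge lever_grip lever_hinge; python3 held.py | tail -1
```

```text
8.5 [ 0.6311 -0.0591  0.2488] [-179.8809    0.0271   80.0031]
cam [0.6439 0.019  0.3939]
round_die 0.81 [ 88.8 246.2] [0.64   0.027  0.0437]
die_knob 0.66 [172.1 241.2] [ 0.6212 -0.0514  0.0702]
centre tool x,y -0.00448608043838395 -0.0011584205716775467 z 0.019939369092181344 R 0.02411428276997112
```

View pics/w4.png

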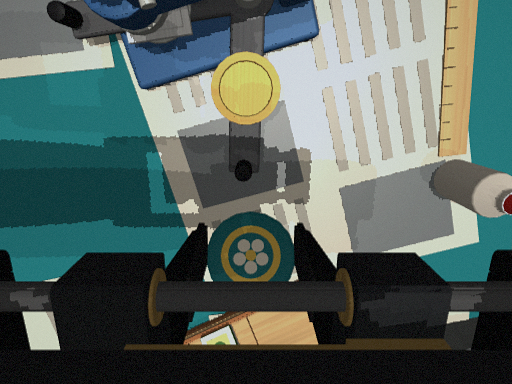

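Picture: brass die centre at (88,246), knob at ~(168,243), press base edge from (88,140) to (38,318), other knob at (15,63); badge still held at (257,250).

```bash
cat > d.py <<'E'
from h import *
np.set_printoptions(precision=4,suppress=True)
D=dict(np.load("w4.npz")); p=D["p"];d=D["d"]
h=cv2.cvtColor(p,cv2.COLOR_RGB2HSV)
m=cv2.inRange(h,(18,90,90),(35,255,255)); m[160:]=0; m[:,:200]=0; m[:,300:]=0
ct=max(cv2.findContours(m,0,1)[0],key=cv2.contourArea); e=cv2.fitEllipse(ct); print(e)
die=at_height((e[0][1],e[0][0]),.049,D); print("die",die, "depth pt",world((88,246),dep((88,246),d),D))
K=h[:,:,2]<60; K=K.astype(np.uint8)
# knob top by depth
H=np.zeros(d.shape)
rr,cc=np.nonzero(d>0)
M=np.array(D["R"]).T@(np.linalg.inv(D["camera_matrix"])@np.c_[cc,rr,np.ones(len(rr))].T*d[rr,cc]-np.array(D["t"])[:,None])
for nm,(r0,r1,c0,c1) in {"knob":(140,200,215,270),"sqknob":(0,45,30,110)}.items():
    s=(rr>=r0)&(rr<r1)&(cc>=c0)&(cc<c1)&(M[2]>.064)&(M[2]<.08); print(nm,s.sum(),M[:,s].mean(1),np.ptp(M[:,s],axis=1), (M[:,s].min(1)+M[:,s].max(1))/2)
a,b=at_height((88,140),.024,D),at_height((38,318),.024,D); print("base edge",a,b,np.degrees(np.arctan2(*(b-a)[[1,0]])))
v=die-at_height((168,243),.07,D); print(v)
E
python3 d.py
```

```text
((245.21412658691406, 87.74677276611328), (68.14217376708984, 72.3656234741211), 176.5033721923828)
die [0.6393 0.0281 0.049 ] depth pt [0.6399 0.0278 0.0441]
knob 238 [ 0.6228 -0.0521  0.0693] [0.0171 0.0174 0.0081] [ 0.6226 -0.0528  0.0684]
sqknob 386 [0.4872 0.1203 0.0692] [0.0175 0.0169 0.008 ] [0.4862 0.1208 0.068 ]
base edge [0.5277 0.048  0.024 ] [0.7214 0.0639 0.024 ] 4.691445529551015
[ 0.0155  0.0757 -0.021 ]
```

```bash
python3 to.py 0.6408 0.034 0.20 87 0.6408 0.034 0.10 87
```

```text
t 8.9 P [ 0.6315 -0.059   0.2501] yaw 79.96 F [ 0.5 -0.4 -1.4] w 0.0483
[ 0.0932 -0.0071  0.0501 -0.1229] rows 1.7
[ 0.0932 -0.0071  0.1501 -0.1229] rows 2.8
```

Emit:
arm_command --increments '[[[0.03,-0.002,0.01,-0.04],[0.075,-0.006,0.03,-0.1],[0.0932,-0.0071,0.06,-0.123],[0.0932,-0.0071,0.09,-0.123],[0.0932,-0.0071,0.12,-0.123]]]'

```text
time: 9.52
tool_pos: [0.6408, 0.0348, 0.1294]
ee_rot: [180.0, 0.0, 87.1]
force: [-0.4, -0.7, 0.1]
grip_width: 0.0483
gripper_force: 30.0
```

```bash
python3 look.py w5 round_die lever_hinge; python3 to.py 0.6408 0.034 0.09 87; python3 held.py | tail -1
```

```text
9.525 [0.6408 0.0348 0.1294] [179.9729   0.0034  87.0849]
cam [0.6437 0.1141 0.2745]
lever_hinge 0.87 [128.6  80. ] [0.5958 0.1079 0.1815]
t 9.675 P [0.6394 0.0345 0.1281] yaw 87.04 F [ 0.3  0.7 -0.5] w 0.0483
[-0.0004  0.0015  0.0381  0.0008] rows 0.6
centre tool x,y -0.004310670285380685 -0.001302502297102828 z 0.01994672328273483 R 0.024227938886040093
```

View pics/w5.png

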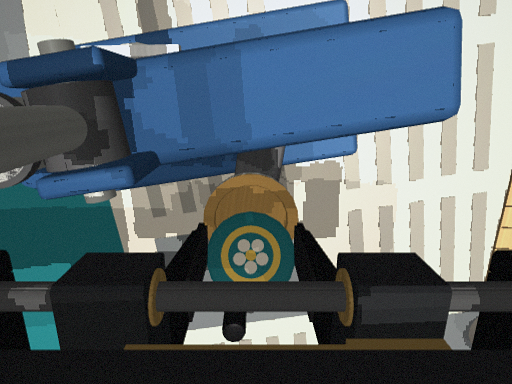

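Die behind the badge at (~215,250), aligned with badge column 251; head clears the gripper body. Lower onto the floor.

Emit:
arm_command --increments '[[[0,0.0005,0.015,0],[0,0.0005,0.028,0],[0,0.0005,0.036,0],[0,0.0005,0.04,0],[0,0.0005,0.042,0]]]'

```text
time: 10.4
tool_pos: [0.6412, 0.0345, 0.0879]
ee_rot: [-180.0, -0.0, 87.0]
force: [0.5, -0.0, -0.7]
grip_width: 0.0487
gripper_force: 30.0
```

Emit:
arm_command --increments '[[[0,0,0.002,0],[0,0,0.004,0],[0,0,0.006,0]]]'

```text
time: 10.78
tool_pos: [0.642, 0.0338, 0.0836]
ee_rot: [179.9, 0.1, 87.1]
force: [-1.2, -3.7, 7.2]
grip_width: 0.048
gripper_force: 30.0
```

Emit:
arm_command --increments '[[[0,0,0.002,0],[0,0,0.004,0],[0,0,0.004,0]]]'

```text
time: 11.15
tool_pos: [0.6427, 0.0336, 0.0801]
ee_rot: [179.8, 0.1, 87.0]
force: [-1.0, -3.2, 4.8]
grip_width: 0.0482
gripper_force: 30.0
```

```bash
python3 held.py; python3 to.py
```

```text
[0.6427 0.0336 0.0801] 0.67 5117 bbox (207, 211, 88, 70) tool-frame mean [-0.0014 -0.0011  0.0201] mid [ 0.0001 -0.001   0.0209] ext [0.0355 0.0461 0.0125] slope deg (x,y) [14.9123 -0.3085] 0.0007754980557622949
centre tool x,y -0.0043310997329123425 -0.001046388522840645 z 0.019351946609282408 R 0.023804757051280854
t 11.25 P [0.6427 0.0336 0.0801] yaw 87.04 F [-0.8 -2.3  5. ] w 0.0485
```

Emit:
arm_command --increments '[[[-0.0005,-0.001,0.001,0],[-0.001,-0.0015,0.002,0],[-0.001,-0.0015,0.0035,0],[-0.001,-0.0015,0.0035,0]]]'

```text
time: 11.75
tool_pos: [0.6412, 0.033, 0.0764]
ee_rot: [179.8, 0.0, 87.0]
force: [1.4, -2.4, 5.3]
grip_width: 0.0482
gripper_force: 30.0
```

```bash
python3 held.py; python3 to.py
```

```text
[0.6412 0.033  0.0764] 0.92 5178 bbox (207, 211, 88, 70) tool-frame mean [-0.0009 -0.0011  0.0192] mid [-0.     -0.0011  0.0199] ext [0.0372 0.046  0.0078] slope deg (x,y) [ 5.3852 -0.3059] 0.000764150313628769
centre tool x,y -0.0037014767592394404 -0.0010763151580257205 z 0.018897670572874222 R 0.024042490533890494
t 11.85 P [0.6408 0.0332 0.0759] yaw 87.04 F [ 0.9 -1.9  4.7] w 0.0484
```

Emit:
arm_command --increments '[[[0,0,0,0],[0,0,0,0],[0,0,0,0]]]' --hand 0.7

```text
time: 12.22
tool_pos: [0.639, 0.0344, 0.0743]
ee_rot: [-179.9, -0.1, 87.1]
force: [-2.7, 2.5, 4.8]
grip_width: 0.0655
gripper_force: 2.2
```

Emit:
arm_command --increments '[[[0,0,-0.003,0],[0,0,-0.015,0],[0,0,-0.045,0],[0,0,-0.045,0]]]'

```text
time: 12.72
tool_pos: [0.6418, 0.0334, 0.123]
ee_rot: [179.6, -0.0, 87.0]
force: [0.1, -0.2, 0.3]
grip_width: 0.0666
gripper_force: 0.0
```

```bash
cat > seat.py <<'E'
from h import *
import sys
np.set_printoptions(precision=4,suppress=True)
p,d,D=grab("wrist"); cv2.imwrite(f"pics/{sys.argv[1]}.png",p[:,:,::-1])
o=nets.silhouettes("wrist","round_badge")[0]; m=np.array(o["region"]).astype(np.uint8)
me=cv2.erode(m,np.ones((5,5)))>0; rr,cc=np.nonzero(me&(d>0))
X=np.array([world((r,c),d[r,c],D) for r,c in zip(rr,cc)]); X=X[abs(X[:,2]-np.median(X[:,2]))<.01]
A=np.c_[X[:,:2],np.ones(len(X))]; q=np.linalg.lstsq(A,X[:,2],rcond=None)[0]
b=cv2.boundingRect(cv2.findNonZero(m))
print(o["conf"],"bbox",b,"mean",X.mean(0),"slope",np.degrees(np.arctan(q[:2])),"centre",at_height((b[1]+b[3]/2,b[0]+b[2]/2),np.median(X[:,2]),D))
E
python3 seat.py w6; python3 to.py
```

```text
0.91 bbox (221, 189, 71, 70) mean [0.6444 0.0283 0.0562] slope [-0.0114 -0.7643] centre [0.6449 0.028  0.0563]
t 12.825 P [0.6397 0.0335 0.1196] yaw 87.04 F [ 0.5 -0.6 -0.6] w 0.0665
```

View pics/w6.png

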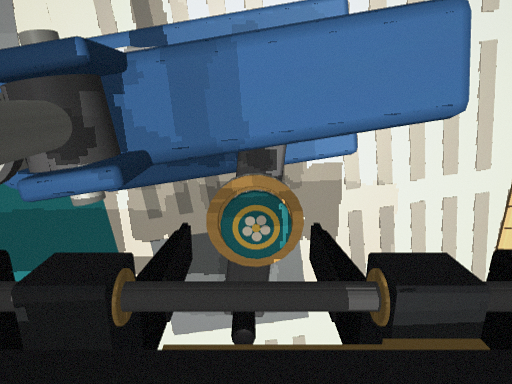

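The badge sits in the die at (226,256), top 56.2 mm high and level: seated. Next: raise, turn so the camera stays clear of the press head, and go to the knob.

Emit:
arm_command --increments '[[[0,0,-0.05,0],[-0.02,0,-0.1,-0.1],[-0.05,-0.001,-0.12,-0.27],[-0.085,-0.002,-0.12,-0.44],[-0.088,-0.0024,-0.12,-0.62]]]' --hand 0.6

```text
time: 13.45
tool_pos: [0.632, -0.0562, 0.2382]
ee_rot: [-179.9, -0.1, 122.8]
force: [-1.1, 0.2, 0.1]
grip_width: 0.057
gripper_force: 0.0
```

Emit:
arm_command --increments '[[[0,0,0,-0.18],[0,0,0,-0.36],[0,0,0,-0.54],[0,0,0,-0.72],[0,0,0,-0.9]]]'

```text
time: 14.08
tool_pos: [0.632, -0.0541, 0.2375]
ee_rot: [180.0, -0.2, 174.5]
force: [0.2, -0.1, 0.0]
grip_width: 0.0568
gripper_force: 0.0
```

Emit:
arm_command --increments '[[[0,0,0,-0.18],[0,0,0,-0.36],[0,0,0,-0.54],[0,0,0,-0.72],[0,0,0,-0.9]]]'

```text
time: 14.7
tool_pos: [0.632, -0.0542, 0.2375]
ee_rot: [179.9, -0.1, -134.0]
force: [0.4, -0.0, 0.3]
grip_width: 0.0568
gripper_force: 0.0
```

```bash
python3 look.py w7 die_knob round_die round_badge; python3 to.py .633 -.054 .2 245
for c in side scene; do python3 - <<E
from h import *
p,d,i=grab("$c")
for n in ["die_knob","round_badge"]:
    for o in nets.landmark_of("$c",n)[:1]: print("$c",n,o["conf"],o["pixel"],at_height(o["pixel"],.056 if n=="die_knob" else .044,i))
E
done
```

```text
14.7 [ 0.632  -0.0542  0.2375] [ 179.8513   -0.1029 -133.9646]
cam [ 0.5768 -0.11    0.3827]
die_knob 0.86 [177.1 247.8] [ 0.6299 -0.0571  0.0699]
round_badge 0.98 [234.5 288.9] [0.6443 0.0209 0.0569]
t 14.9 P [ 0.6323 -0.0542  0.2383] yaw -134.48 F [ 0.5  0.4 -0.6] w 0.0567
[-0.0007 -0.0004  0.0383 -0.3399] rows 1.8
side die_knob 0.6 [260.7, 295.9] [ 0.63901831 -0.0453385   0.056     ]
side round_badge 0.55 [247.6, 289.9] [0.64426418 0.02025568 0.044     ]
scene die_knob 0.84 [240.7, 224.6] [ 0.63501672 -0.06214715  0.056     ]
scene round_badge 0.48 [240.7, 252.7] [0.65779998 0.03052911 0.044     ]
```

Run:
```python
from h import *
D=dict(np.load("w7.npz")); d=D["d"]; rr,cc=np.mgrid[150:205,220:280].reshape(2,-1); k=d[rr,cc]>0; rr,cc=rr[k],cc[k]
M=np.array([world((r,c),d[r,c],D) for r,c in zip(rr,cc)]); M=M[(M[:,2]>.066)&(M[:,2]<.076)]
print(len(M),M.mean(0),(M.min(0)+M.max(0))/2,np.ptp(M,axis=0))
```

```text
244 [ 0.62995675 -0.05530771  0.06946733] [ 0.63010146 -0.05522704  0.0695983 ] [0.01707142 0.0168342  0.00581717]
```

Emit:
arm_command --increments '[[[0.001,0.0005,0.03,-0.17],[0.0022,0.001,0.07,-0.34],[0.0022,0.001,0.12,-0.34],[0.0022,0.001,0.155,-0.34],[0.0022,0.001,0.17,-0.34]]]'

```text
time: 15.82
tool_pos: [0.6289, -0.0548, 0.067]
ee_rot: [179.8, -0.1, -114.8]
force: [-0.6, 0.8, -0.6]
grip_width: 0.0572
gripper_force: 0.0
```

Emit:
arm_command --increments '[[[0,0,0,0],[0,0,0,0],[0,0,0,0],[0,0,0,0]]]' --hand 0.24

```text
time: 16.32
tool_pos: [0.6312, -0.0552, 0.071]
ee_rot: [-179.9, 0.0, -114.8]
force: [0.1, -0.1, -0.6]
grip_width: 0.0248
gripper_force: 0.0
```

Run:
```python
from station import robot; import numpy as np
s=robot.sense();P=s["tool_pos"][:2];y=np.radians(s["ee_rot"][2]);print(s["time"],P,s["tool_pos"][2],np.degrees(y)%360,s["joint_pos"],s["grip_width"])
piv=np.array([.6579,.1161]); c,n=np.cos(y),np.sin(y)
for k,a in enumerate(np.r_[np.arange(260.8,184.7,-7.6),184.7,184.2]):
    X=piv+.172*np.array([np.cos(np.radians(a)),np.sin(np.radians(a))]); d=X-P
    yaw=min(a,245); print(k,round(a,1),np.round([c*d[0]+n*d[1],n*d[0]-c*d[1]],4),"turn",round(np.radians(np.degrees(y)%360-yaw),3))
```

```text
16.325 [ 0.63123081 -0.05522081] 0.07099103392509204 245.17797216128417 [-9.85233905e+00  1.39029540e+01  1.03978461e+02  7.85499449e-04
  6.19970386e+01 -1.65030646e+02] 0.024758444635794612
0 260.8 [-0.001   0.0014] turn 0.003
1 253.2 [0.0036 0.0237] turn 0.003
2 245.6 [0.0053 0.0464] turn 0.003
3 238.0 [0.004  0.0692] turn 0.125
4 230.4 [-0.0004  0.0916] turn 0.258
5 222.8 [-0.0076  0.1132] turn 0.391
6 215.2 [-0.0177  0.1337] turn 0.523
7 207.6 [-0.0304  0.1526] turn 0.656
8 200.0 [-0.0454  0.1697] turn 0.789
9 192.4 [-0.0626  0.1847] turn 0.921
10 184.8 [-0.0817  0.1972] turn 1.054
11 184.7 [-0.0819  0.1974] turn 1.056
12 184.2 [-0.0832  0.1981] turn 1.064
```

Emit:
arm_command --increments '[[[0.001,0.006,0,0],[0.003,0.018,0,0],[0.0045,0.035,0,0],[0.005,0.052,0,0.03],[0.004,0.0692,0,0.125]]]'

```text
time: 16.95
tool_pos: [0.5648, -0.0291, 0.0696]
ee_rot: [180.0, 0.0, -122.2]
force: [1.2, -0.0, 0.7]
grip_width: 0.0229
gripper_force: 0.5
```

```bash
cat > arc.py <<'E'
from station import robot; import numpy as np
s=robot.sense();P=s["tool_pos"][:2];y=np.radians(s["ee_rot"][2]);print(s["time"],P,s["tool_pos"][2],np.degrees(y)%360,"F",s["force"],s["grip_width"])
piv=np.array([.6579,.1161]); c,n=np.cos(y),np.sin(y)
v=P-piv; a0=np.degrees(np.arctan2(v[1],v[0]))%360; print("radius",np.hypot(*v),"angle",a0)
for a in list(np.arange(a0-6,185,-6))+[184.7,183.7]:
    X=piv+.172*np.array([np.cos(np.radians(a)),np.sin(np.radians(a))]); d=X-P
    print(round(a,1),np.round([c*d[0]+n*d[1],n*d[0]-c*d[1]],4),"turn",round(np.radians(np.degrees(y)%360-min(a,245)),3))
E
python3 arc.py
```

```text
16.95 [ 0.56477992 -0.02911158] 0.06958021835581492 237.78508447728896 F [ 1.23514835 -0.02042754  0.73536647] 0.0228918938563978
radius 0.1725043541594959 angle 237.3290971734137
231.3 [-0.0016  0.018 ] turn 0.113
225.3 [-0.0045  0.0357] turn 0.217
219.3 [-0.0093  0.0531] turn 0.322
213.3 [-0.0159  0.0698] turn 0.427
207.3 [-0.0242  0.0858] turn 0.532
201.3 [-0.0342  0.1008] turn 0.636
195.3 [-0.0456  0.1147] turn 0.741
189.3 [-0.0584  0.1274] turn 0.846
184.7 [-0.0692  0.1361] turn 0.927
183.7 [-0.0716  0.1379] turn 0.944
```

Emit:
arm_command --increments '[[[-0.0016,0.018,0,0.113],[-0.0045,0.0357,0,0.217],[-0.0093,0.0531,0,0.322],[-0.0159,0.0698,0,0.427],[-0.0242,0.0858,0,0.532]]]'

```text
time: 17.58
tool_pos: [0.5048, 0.0369, 0.0695]
ee_rot: [180.0, -0.0, -152.7]
force: [1.4, 0.3, -0.1]
grip_width: 0.0228
gripper_force: 0.5
```

```bash
python3 arc.py
```

```text
17.575 [0.50477841 0.03693484] 0.06953719240192137 207.2770702687417 F [ 1.37677169  0.26399769 -0.10249196] 0.022843476560840157
radius 0.17237559267968777 angle 207.33934639872362
201.3 [-0.0013  0.018 ] turn 0.104
195.3 [-0.0041  0.0358] turn 0.208
189.3 [-0.0087  0.0532] turn 0.313
184.7 [-0.0136  0.0662] turn 0.394
183.7 [-0.0147  0.069 ] turn 0.411
```

Emit:
arm_command --increments '[[[-0.0013,0.018,0,0.104],[-0.0041,0.034,0,0.208],[-0.007,0.047,0,0.3],[-0.01,0.057,0,0.36],[-0.0125,0.063,0,0.394]]]'

```text
time: 18.2
tool_pos: [0.4866, 0.0985, 0.0694]
ee_rot: [-180.0, -0.1, -175.1]
force: [0.3, 0.1, 0.1]
grip_width: 0.0227
gripper_force: 0.4
```

Emit:
arm_command --increments '[[[-0.0003,0.003,0,0],[-0.0005,0.006,0,0],[-0.0007,0.009,0,0]]]'

```text
time: 18.58
tool_pos: [0.4865, 0.0998, 0.0691]
ee_rot: [-179.0, -0.3, -174.8]
force: [-0.7, -36.5, 3.9]
grip_width: 0.0229
gripper_force: 18.4
```

```bash
python3 arc.py
```

```text
18.575 [0.48645412 0.09977945] 0.06911200191024384 185.2137849645341 F [ -0.73634367 -36.50896911   3.89256791] 0.022882624335538334
radius 0.17222093201045016 angle 185.43780416722868
184.7 [-0.0002  0.0022] turn 0.009
183.7 [-0.0003  0.0052] turn 0.026
```

Emit:
arm_command --increments '[[[0,-0.004,0,0],[0,-0.0065,0,0]]]'

```text
time: 18.82
tool_pos: [0.4869, 0.099, 0.0692]
ee_rot: [-179.9, -0.2, -175.1]
force: [-0.7, -1.5, -0.5]
grip_width: 0.023
gripper_force: 0.6
```

Emit:
arm_command --increments '[[[0,0,0,0],[0,0,0,0],[0,0,0,0]]]' --hand 0.5

```text
time: 19.2
tool_pos: [0.4884, 0.1009, 0.0697]
ee_rot: [180.0, 0.0, -175.0]
force: [0.7, 0.0, 1.4]
grip_width: 0.0452
gripper_force: 0.0
```

Emit:
arm_command --increments '[[[0.001,0,-0.02,0],[0.005,0,-0.05,0],[0.02,0,-0.1,0],[0.04,0,-0.16,0],[0.06,0,-0.22,0.1]]]'

```text
time: 19.82
tool_pos: [0.4282, 0.0956, 0.2899]
ee_rot: [180.0, -0.0, 179.1]
force: [0.7, -0.0, 0.3]
grip_width: 0.0474
gripper_force: 0.0
```

```bash
python3 to.py 0.45 0.06 0.40 96
python3 - <<'E'
from h import *
from scipy.optimize import least_squares
np.set_printoptions(precision=4,suppress=True)
G={c:grab(c) for c in("scene","side")}
cv2.imwrite("pics/side2.png",cv2.resize(G["side"][0][80:300,180:380,::-1],None,fx=3,fy=2.7))
for n in ["die_knob","round_die","round_badge","lever_grip","lever_hinge"]:
    o={c:nets.landmark_of(c,n)[:1] for c in G}
    print(n,{c:(round(o[c][0]["conf"],2),np.round(o[c][0]["pixel"],1)) for c in o if o[c]})
    if all(o.values()):
        f=lambda X:np.r_[np.subtract(proj(X,G["scene"][2]),o["scene"][0]["pixel"]),np.subtract(proj(X,G["side"][2]),o["side"][0]["pixel"])]
        s=least_squares(f,[.6,.1,.1]); print("   ",s.x,np.round(s.fun,1))
for n in ["lever_grip"]:
  for c in G:
    o=nets.silhouettes(c,n)
    for x in o[:2]:
        m=np.array(x["region"]); print(c,n,x["conf"],m.sum(),x["pixel"])
E
```

```text
t 19.825 P [0.4282 0.0956 0.2899] yaw 179.1 F [ 0.7 -0.   0.3] w 0.0474
[-0.0224 -0.0352 -0.1101  1.4504] rows 7.8
die_knob {'scene': (0.7, array([196.9, 256.7])), 'side': (0.6, array([237. , 236.3]))}
    [0.495  0.0968 0.0535] [ 0.9 -0.4 -0.6 -0.6]
round_die {'scene': (0.68, array([215.7, 264. ])), 'side': (0.72, array([233.6, 257.8]))}
    [0.5684 0.1033 0.0413] [-0.7  0.3  0.5  0.5]
round_badge {'scene': (0.61, array([201.2, 350.7])), 'side': (0.47, array([235. , 260.3]))}
    [ 0.5925  0.4272 -0.1523] [ 24.5 -11.1 -19.4 -18.2]
lever_grip {'scene': (0.72, array([165.1, 288.6])), 'side': (0.88, array([137.4, 263.8]))}
    [0.5994 0.1651 0.3392] [-2.7  1.   2.1  1.8]
lever_hinge {'scene': (0.58, array([201.4, 268.9])), 'side': (0.7, array([198.9, 265.5]))}
    [0.5934 0.1106 0.1653] [-1.8  0.8  1.3  1.2]
scene lever_grip 0.86 360 [167.2, 274.8]
side lever_grip 0.63 414 [157.6, 270.0]
```

Emit:
arm_command --increments '[[[0,0,-0.03,0.18],[0,0,-0.07,0.36],[0,0,-0.11,0.54],[0,0,-0.14,0.72],[0,0,-0.15,0.9]]]' --hand 0.6

```text
time: 21.15
tool_pos: [0.4297, 0.0954, 0.4409]
ee_rot: [179.8, 0.1, 127.3]
force: [-0.1, -0.5, -0.3]
grip_width: 0.0572
gripper_force: 0.0
```

Emit:
arm_command --increments '[[[0,0,0,0.18],[0,0,0,0.36],[0,0,0,0.5],[0,0,0,0.558],[0,0,0,0.558]]]'

```text
time: 21.78
tool_pos: [0.4292, 0.0953, 0.4381]
ee_rot: [-180.0, 0.0, 95.7]
force: [-0.0, -0.8, 0.2]
grip_width: 0.0569
gripper_force: 0.0
```

```bash
python3 to.py 0.59 0.155 0.44 95.5
```

```text
t 21.775 P [0.4292 0.0953 0.4381] yaw 95.73 F [-0.  -0.8  0.2] w 0.0569
[ 0.0433  0.1659 -0.0019  0.0041] rows 2.7
```

Emit:
arm_command --increments '[[[0.012,0.045,0,0],[0.026,0.1,0,0],[0.04,0.155,0,0],[0.043,0.166,0,0],[0.043,0.166,0,0]]]'

```text
time: 22.4
tool_pos: [0.5902, 0.1546, 0.4375]
ee_rot: [-179.9, 0.0, 95.7]
force: [-0.2, -1.1, 0.7]
grip_width: 0.0571
gripper_force: 0.0
```

```bash
python3 look.py w8 lever_grip lever_hinge round_badge
python3 - <<'E'
from h import *
D=dict(np.load("w8.npz")); d=D["d"]; rr,cc=np.nonzero(d>0)
M=(np.array(D["R"]).T@(np.linalg.inv(D["camera_matrix"])@np.c_[cc,rr,np.ones(len(rr))].T*d[rr,cc]-np.array(D["t"])[:,None])).T
s=(M[:,2]>.332)&(M[:,2]<.365)&(abs(M[:,0]-.6)<.06)&(abs(M[:,1]-.16)<.08)
Q=M[s]; print(s.sum(),Q.mean(0),Q.min(0),Q.max(0),"rows",rr[s].min(),rr[s].max(),"cols",cc[s].min(),cc[s].max())
q=np.polyfit(Q[:,1],Q[:,0],1); print("axis angle",np.degrees(np.arctan(q[0])))
E
```

```text
22.4 [0.5902 0.1546 0.4375] [-179.8932    0.0144   95.7364]
cam [0.5815 0.2336 0.5826]
lever_grip 0.77 [195.5 263.6] [0.5979 0.1637 0.3466]
lever_hinge 0.65 [196.  244.5] [0.5853 0.1123 0.1837]
round_badge 0.44 [174.9 232.9] [0.5672 0.1301 0.1505]
3389 [0.59708167 0.16160182 0.34395704] [0.58207549 0.10448697 0.33269851] [0.61286181 0.2041719  0.34935315] rows 140 262 cols 247 278
axis angle -5.728807010109683
```

View pics/w8.png

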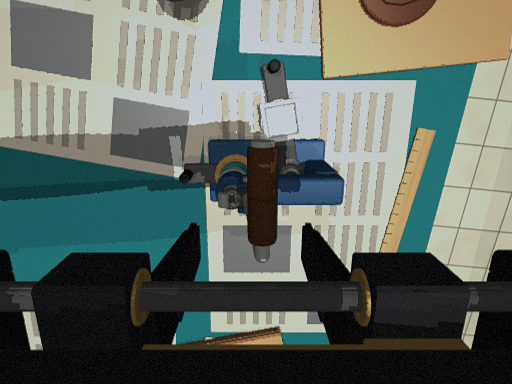

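The view shows the wooden sleeve at rows 145–245, col 262, the die tucked under the ram at (170,230); grip at ≈(0.597,0.163,0.336), press yaw 5.7°. Grasp the sleeve.

Emit:
arm_command --increments '[[[0.005,0.004,0.01,0],[0.0097,0.0078,0.035,0],[0.0097,0.0078,0.065,0],[0.0097,0.0078,0.088,0],[0.0097,0.0078,0.0955,0]]]'

```text
time: 23.22
tool_pos: [0.5958, 0.165, 0.3402]
ee_rot: [-179.8, 0.0, 95.7]
force: [-0.7, -0.3, 0.8]
grip_width: 0.0569
gripper_force: 0.0
```

Emit:
arm_command --increments '[[[0,0,0,0],[0,0,0,0],[0,0,0,0],[0,0,0,0]]]' --hand 0

```text
time: 23.72
tool_pos: [0.5975, 0.1651, 0.3436]
ee_rot: [179.9, -0.0, 95.7]
force: [2.4, -0.1, 1.4]
grip_width: 0.0233
gripper_force: 30.0
```

```bash
python3 to.py
python3 - <<'E'
import numpy as np
for q in list(range(0,96,5)): 
    a=np.radians(5-q); print(q,np.round([.170*(np.sin(a)-np.sin(np.radians(5))),.170*(np.cos(np.radians(5))-np.cos(a))],4))
E
```

```text
t 23.725 P [0.5975 0.1651 0.3436] yaw 95.7 F [ 2.4 -0.1  1.4] w 0.0233
0 [0. 0.]
5 [-0.0148 -0.0006]
10 [-0.0296  0.    ]
15 [-0.0443  0.0019]
20 [-0.0588  0.0051]
25 [-0.073   0.0096]
30 [-0.0867  0.0153]
35 [-0.0998  0.0221]
40 [-0.1123  0.0301]
45 [-0.1241  0.0391]
50 [-0.135   0.0491]
55 [-0.145   0.0601]
60 [-0.1541  0.0718]
65 [-0.162   0.0844]
70 [-0.1689  0.0975]
75 [-0.1746  0.1112]
80 [-0.179   0.1254]
85 [-0.1822  0.1398]
90 [-0.1842  0.1545]
95 [-0.1848  0.1694]
```

Emit:
arm_command --increments '[[[0,-0.0074,-0.0004,0],[0,-0.0222,-0.0005,0],[0,-0.0368,0.0008,0],[0,-0.0515,0.0033,0],[0,-0.0659,0.0072,0]]]'

```text
time: 24.35
tool_pos: [0.5304, 0.1581, 0.3358]
ee_rot: [179.9, 0.0, 95.7]
force: [4.8, -1.0, 1.3]
grip_width: 0.0233
gripper_force: 30.0
```

```bash
cat > lev.py <<'E'
from station import robot; import numpy as np
s=robot.sense(); P=s["tool_pos"]; v=P-[.6579,.1161,0]; y=np.radians(5.7)
x=v[0]*np.cos(y)+v[1]*np.sin(y); z=P[2]-.006
a=np.arctan2(-(x+.0707),z-.166); print(s["time"],"P",P,"px",round(x,4),"py",round(v[1]*np.cos(y)-v[0]*np.sin(y),4),"r",round(np.hypot(x+.0707,z-.166),4),"q deg",round(np.degrees(a)+5,1),"F",s["force"],"yaw",s["ee_rot"],s["grip_width"])
E
python3 lev.py
```

```text
24.35 P [0.53041458 0.15813376 0.33577569] px -0.1227 py 0.0545 r 0.1718 q deg 22.6 F [ 4.83881282 -0.97312987  1.34938509] yaw [1.79942801e+02 3.48384766e-02 9.56939114e+01] 0.023328190707727046
```

Emit:
arm_command --increments '[[[0,-0.014,0.0052,0],[0,-0.0275,0.0115,0],[0,-0.0402,0.0189,0],[0,-0.0524,0.0274,0],[0,-0.0638,0.0369,0]]]'

```text
time: 24.98
tool_pos: [0.4672, 0.1515, 0.298]
ee_rot: [180.0, 0.1, 95.7]
force: [6.1, -4.2, 1.6]
grip_width: 0.0233
gripper_force: 30.0
```

```bash
python3 lev.py
```

```text
24.975 P [0.46721792 0.15154939 0.29796918] px -0.1862 py 0.0542 r 0.1709 q deg 47.5 F [ 6.05689321 -4.16401955  1.58274498] yaw [1.79973394e+02 7.72345808e-02 9.56850597e+01] 0.023286802093316218
```

Emit:
arm_command --increments '[[[0,-0.0104,0.0105,0],[0,-0.02,0.0218,0],[0,-0.0284,0.034,0],[0,-0.0358,0.0469,0],[0,-0.0421,0.0603,0]]]'

```text
time: 25.6
tool_pos: [0.4263, 0.1473, 0.2381]
ee_rot: [179.8, 0.1, 95.7]
force: [9.5, -4.6, 2.9]
grip_width: 0.0235
gripper_force: 30.0
```

```bash
python3 lev.py
```

```text
25.6 P [0.42634516 0.14732376 0.23806205] px -0.2273 py 0.0541 r 0.17 q deg 72.1 F [ 9.49754866 -4.64341182  2.91426734] yaw [1.79811598e+02 1.00830543e-01 9.56921897e+01] 0.023531069333551317
```

Emit:
arm_command --increments '[[[0,-0.004,0.014,0],[0,-0.0068,0.028,0],[0,-0.0088,0.0425,0],[0,-0.0105,0.055,0],[0,-0.011,0.063,0]]]'

```text
time: 26.22
tool_pos: [0.4142, 0.1461, 0.1747]
ee_rot: [-179.9, 0.1, 95.7]
force: [2.3, -5.7, 4.7]
grip_width: 0.0235
gripper_force: 30.0
```

```bash
python3 lev.py
```

```text
26.225 P [0.4141623  0.14605438 0.17473145] px -0.2396 py 0.054 r 0.1689 q deg 94.1 F [ 2.33954132 -5.66897062  4.70089317] yaw [-1.79924316e+02  1.20091919e-01  9.57015196e+01] 0.023483261615242803
```

Push on to the stop.

Emit:
arm_command --increments '[[[0,0,0.003,0],[0,0,0.006,0],[0,0,0.008,0]]]'

```text
time: 26.6
tool_pos: [0.4145, 0.1462, 0.172]
ee_rot: [-179.9, 0.1, 95.7]
force: [-12.7, -8.2, 33.1]
grip_width: 0.0237
gripper_force: 30.0
```

```bash
python3 lev.py
```

```text
26.6 P [0.41450548 0.14619188 0.17198855] px -0.2392 py 0.0541 r 0.1685 q deg 95.0 F [-12.70611497  -8.22362738  33.14702724] yaw [-1.79874671e+02  1.29798573e-01  9.57007629e+01] 0.023684524972976496
```

Emit:
arm_command --increments '[[[0,0,-0.008,0],[0,0.0007,-0.0208,0],[0,0.0027,-0.0355,0],[0,0.0059,-0.0499,0],[0,0.0103,-0.0641,0]]]'

```text
time: 27.22
tool_pos: [0.4237, 0.1471, 0.2306]
ee_rot: [-179.8, 0.1, 95.7]
force: [2.4, -4.1, 1.7]
grip_width: 0.0233
gripper_force: 30.0
```

```bash
python3 lev.py
```

```text
27.225 P [0.42374855 0.14705107 0.23064294] px -0.2299 py 0.0541 r 0.1697 q deg 74.8 F [ 2.40269001 -4.06042102  1.68303464] yaw [-1.79783454e+02  1.16547704e-01  9.56960850e+01] 0.02329797886714593
```

Emit:
arm_command --increments '[[[0,0.0057,-0.0137,0],[0,0.0126,-0.0268,0],[0,0.0205,-0.0394,0],[0,0.0296,-0.0511,0],[0,0.0396,-0.0621,0]]]'

```text
time: 27.85
tool_pos: [0.4628, 0.1512, 0.2933]
ee_rot: [-179.7, 0.1, 95.7]
force: [-2.0, -4.8, 5.3]
grip_width: 0.0231
gripper_force: 30.0
```

```bash
python3 lev.py
```

```text
27.85 P [0.46283837 0.151159   0.29334065] px -0.1906 py 0.0543 r 0.1706 q deg 49.7 F [-1.99306819 -4.83713117  5.32503818] yaw [-1.79670453e+02  8.98951501e-02  9.56920587e+01] 0.02312677214301636
```

Emit:
arm_command --increments '[[[0,0.0109,-0.01,0],[0,0.0227,-0.019,0],[0,0.0352,-0.027,0],[0,0.0483,-0.0338,0],[0,0.062,-0.0395,0]]]'

```text
time: 28.48
tool_pos: [0.5256, 0.1577, 0.3339]
ee_rot: [-179.9, 0.0, 95.7]
force: [0.2, -4.2, 6.0]
grip_width: 0.0236
gripper_force: 30.0
```

```bash
python3 lev.py
```

```text
28.475 P [0.52559422 0.15771488 0.33393927] px -0.1275 py 0.0545 r 0.1716 q deg 24.3 F [ 0.22363688 -4.19621562  5.97665569] yaw [-1.79884744e+02  3.36008798e-02  9.56921119e+01] 0.023591999220556888
```

Emit:
arm_command --increments '[[[0,0.0142,-0.0045,0],[0,0.0287,-0.0077,0],[0,0.0434,-0.0092,0],[0,0.0555,-0.0092,0],[0,0.064,-0.009,0]]]'

```text
time: 29.1
tool_pos: [0.5905, 0.1644, 0.3439]
ee_rot: [179.9, -0.0, 95.7]
force: [2.6, -2.2, 7.6]
grip_width: 0.0234
gripper_force: 30.0
```

Emit:
arm_command --increments '[[[0,0.004,0.0005,0],[0,0.007,0.001,0],[0,0.007,0.001,0]]]'

```text
time: 29.48
tool_pos: [0.5977, 0.1652, 0.3434]
ee_rot: [179.7, -0.0, 95.7]
force: [4.1, -2.4, 8.4]
grip_width: 0.0235
gripper_force: 30.0
```

```bash
python3 lev.py
```

```text
29.475 P [0.59771976 0.16523391 0.34344335] px -0.055 py 0.0549 r 0.1722 q deg -0.2 F [ 4.08749369 -2.44106013  8.42682361] yaw [ 1.79747822e+02 -3.46048229e-02  9.56940096e+01] 0.023453008025148818
```

Back at raised. Release and withdraw upward, then to the robot's side.

Emit:
arm_command --increments '[[[0,0,0,0],[0,0,0,0],[0,0,0,0]]]' --hand 0.6

```text
time: 29.85
tool_pos: [0.596, 0.1653, 0.3394]
ee_rot: [-179.8, -0.0, 95.7]
force: [0.2, -0.1, 0.3]
grip_width: 0.0481
gripper_force: 0.0
```

Emit:
arm_command --increments '[[[0,0,-0.015,0],[0,0,-0.05,0],[0,0,-0.1,0],[0,-0.02,-0.12,0],[0,-0.06,-0.12,0]]]'

```text
time: 30.48
tool_pos: [0.5376, 0.1592, 0.4646]
ee_rot: [179.7, -0.0, 95.7]
force: [0.9, 0.6, 0.0]
grip_width: 0.0571
gripper_force: 0.0
```

Emit:
arm_command --increments '[[[0,-0.05,0,0],[0,-0.1,0,0],[0,-0.14,0,0],[0,-0.15,0,0],[0,-0.15,0,0]]]'

```text
time: 31.1
tool_pos: [0.3881, 0.1443, 0.462]
ee_rot: [179.9, -0.0, 95.7]
force: [-0.6, 0.9, -1.0]
grip_width: 0.0569
gripper_force: 0.0
```

```bash
python3 to.py
python3 - <<'E'
from h import *
G={c:grab(c) for c in("scene","side")}
a=G["scene"][0][130:290,100:380,::-1]; b=G["side"][0][110:384,180:400,::-1]
a=cv2.resize(a,None,fx=1.6,fy=1.6);b=cv2.resize(b,None,fx=1.5,fy=1.5)
o=np.zeros((max(a.shape[0],b.shape[0]),a.shape[1]+b.shape[1],3),np.uint8); o[:a.shape[0],:a.shape[1]]=a;o[:b.shape[0],a.shape[1]:]=b
cv2.imwrite("pics/final.png",o); print(o.shape)
for n in ["die_knob","round_die","lever_grip","round_badge"]:
    for c in G:
        for x in nets.landmark_of(c,n)[:1]: print(c,n,round(x["conf"],2),x["pixel"])
E
```

```text
t 31.1 P [0.3881 0.1443 0.462 ] yaw 95.71 F [-0.6  0.9 -1. ] w 0.0569
(411, 778, 3)
scene die_knob 0.59 [198.7, 269.7]
side die_knob 0.62 [234.8, 232.2]
scene round_die 0.69 [215.3, 262.7]
side round_die 0.93 [235.9, 258.3]
scene lever_grip 0.82 [164.5, 287.5]
side lever_grip 0.69 [139.0, 264.9]
scene round_badge 0.38 [216.1, 266.3]
side round_badge 0.62 [227.9, 287.7]
```

View pics/final.png

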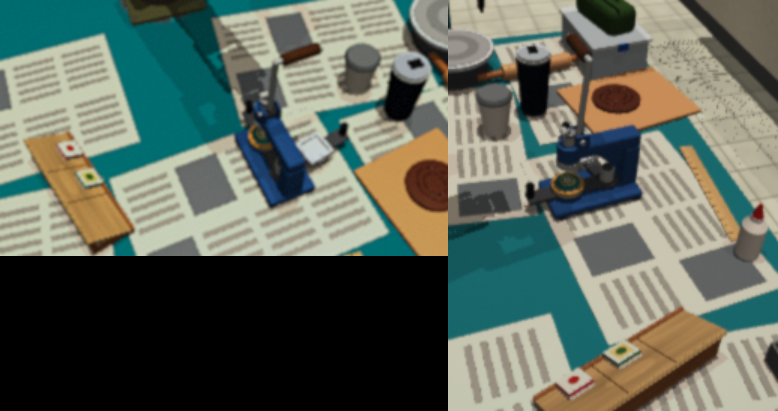

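Final view: badge in the die under the ram (side crop ~(185,567)), lever upright, square badges, cup and tumbler where they were. One check of the knob's angle before handing in.

Run:
```python
from h import *
for c in("wrist","side","scene"):
    p,d,D=grab(c); rr,cc=np.nonzero(d>0)
    M=(np.array(D["R"]).T@(np.linalg.inv(D["camera_matrix"])@np.c_[cc,rr,np.ones(len(rr))].T*d[rr,cc]-np.array(D["t"])[:,None])).T
    s=(M[:,2]>.062)&(M[:,2]<.078)&(np.hypot(M[:,0]-.487,M[:,1]-.1)<.035); Q=M[s]
    if len(Q)>5:
        m=(Q.min(0)+Q.max(0))/2; print(c,len(Q),m,Q.mean(0),np.ptp(Q,axis=0),np.degrees(np.arctan2(m[1]-.1161,m[0]-.6579))%360)
```

```text
wrist 93 [0.48579766 0.09823473 0.06681151] [0.48564391 0.09912738 0.0687192 ] [0.01642655 0.01756182 0.00940412] 185.92642310293573
side 25 [0.48939964 0.09416222 0.06780612] [0.48832023 0.09245923 0.06850078] [0.01451554 0.0179865  0.01146788] 187.4178564109266
scene 20 [0.48582241 0.09402918 0.0681166 ] [0.48804871 0.09425914 0.06962427] [0.01863002 0.01764152 0.01210469] 187.30890031931054
```

```bash
python3 -c "
from station import job_done; print(job_done())"
```

```text
the job is handed in; nothing more can be done
None
```

I handed the job in at about 31 s of the 72 s: the badge is seated face up in the round die, the die is at its stop under the ram, the lever was pulled to its stop and brought back up before I let go, and the square badges, tumbler and cup looked undisturbed in the last pictures.

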